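# Press a brass ferrule home with a ratchet hand press

### The job

Work the small bench press to seat the brass ferrule on the turned tool handle: close its scissor handles, firmly but without forcing, until the ferrule is fully home against the wooden shoulder and the ratchet keeps the handles shut when you let go for a moment. Then press the movable handle sideways (straight down here, square to its swing) by its thumb stud to free the teeth, and bring the handles fully open again. Move the ferrule only with the press, leave the tool handle lying in its cradle, and leave the other things on the bench alone.

Things in the scene. Friction and masses are not known exactly. Their poses are not given: they have to be found in the camera images.
- press: Bench press like scissors lying flat, screwed down. Origin on the bench under the upright pivot bolt; handles lie towards -x, jaw towards +x; y left, z up. Both handles are 10 mm steel bars, axes 60 mm above the bench, only bench below their outer halves. The fixed handle points 0.20 rad off -x on the -y side; the movable one, on the +y side, 0.28 - q rad off -x towards +y (q: joint handle).
- handle (a joint): Closing angle of the movable handle (rad): 0 open (a light spring holds it), 0.42 most; towards the fixed handle closes. Ratchet catches at about 0.10, 0.16, 0.22, 0.28, 0.34; let go in between, it drops back to the lower catch. The ferrule is home somewhere from 0.15 to 0.35. Pushed 138 mm from the pivot it takes up to 11 N; the force climbs steeply once home: 15 N seats it, over 23 N crushes it.
- shank_bend (a joint): Bend of the movable handle straight down (rad), about a line 30 mm from the pivot: 0 at rest. The ratchet is free above 0.045 (6 mm at the stud), which takes 3 to 8 N on the stud; hard stop at 0.065 (9 mm). Freed, the handle may fly open at once or stick to the finger; lifted early it catches again, so keep it pressed while guiding it open to below 0.08.
- lever: The movable handle beyond 30 mm from the pivot: straight round bar 10 mm thick, ending in an upright round steel thumb stud 24 mm across.
- thumb (a point): Centre of the thumb stud's flat top, 170 mm from the pivot along the movable handle, 78 mm above the bench at rest. The ring of the fixed handle is 14 mm lower.
- shank (a point): Point on the axis of the movable handle 138 mm from the pivot, where it can be pushed or squeezed shut.
- jaw: Round-nosed steel pusher (16 mm ball nose) on the movable half, beyond the pivot; it pushes the ferrule along +y of the press. Origin at the press's pivot, turns with the handle.
- cradle: Fixed steel cradle with two V notches and an upright that carries a screw stop with a hard pad; how far the stop is screwed in is not known. Origin on the bench between the notches, 71 mm ahead of the pivot and about 66 mm to its left; axes parallel to the press's.
- blank: Turned hardwood tool handle, 92 mm long, 28 mm thick, plus a 13 mm tenon; 0.1 kg, lying loose in the cradle. First it slides back until its butt meets the end stop, 0 to 11 mm behind it, then the ferrule slides on. Origin on its axis at the shoulder where the ferrule ends up; y runs along it towards the butt.
- ferrule_slide (a joint): Gap between ferrule and shoulder (m): 0 is fully home, it starts at 0.005 to 0.008. A tight fit: about 10 N moves it.
- ferrule: Brass cap, 22 mm in diameter and 18 mm long, part way onto the tenon, its closed end towards the jaw. Thin: it crushes when the jaw bears on it with more than 45 N. Origin on the axis at its inner end, at the shoulder when home.
- bowl: Small turned wooden bowl, 130 mm across, 55 mm high; bystander.
- tin: Plain steel tin of wax, 72 mm across, 55 mm high; bystander.
- gouge: Turning gouge lying on the bench, 380 mm long, wooden handle; bystander.
- ring (a point): Centre of the finger ring (46 mm across, top 64 mm above the bench) that ends the fixed handle.
- rack (a point): Middle of the toothed ratchet strip carried by the fixed handle: 10 mm wide, an arc 110 mm from the pivot, 42 to 50 mm above the bench, passing under the movable handle as it closes.
Mind the look-alikes: they are no part of the job. Of the things shaped like the blank, the dark wooden one is meant.

How it is judged:
On the way:
1. the ferrule is home (gap under 1.5 mm) and the ratchet keeps the handles shut with the robot's fingers off the press (value of joint ferrule_slide below 0.0015 m and value of joint handle above 0.085 rad and contact force between the fingers and press below 0.05 N and velocity of joint handle below 0.05 rad/s), for 0.3 s.
At the end, for the whole second after the job is handed in: The handles are fully open again (within 0.04 rad) and not bent, the ferrule is home (gap under 1.5 mm), and the tool handle lies at rest in the cradle, its axis within 0.1 rad of the cradle's and 55 to 66 mm above the bench (value of joint handle below 0.04 rad and value of joint shank_bend below 0.015 rad and value of joint ferrule_slide below 0.0015 m and distance between blank and cradle below 0.085 m and z of blank in the frame of cradle between 0.055 and 0.066 m and angle between the y axis of blank and the y axis of cradle, either way round below 0.1 rad and linear speed of blank below 0.02 m/s); the robot touches nothing.
It fails at once if the ferrule is crushed: the jaw bears on it with more than 45 N (contact force between jaw and ferrule above 45 N).
It fails at once if the movable handle is forced: the fingers bear on it with more than 45 N (contact force between the fingers and lever above 45 N).
It fails at once if the robot touches the ferrule or the tool handle (contact force between any of the arm, the fingers and ferrule above 0.5 N or contact force between any of the fingers, the arm and blank above 0.5 N).
It fails at once if a bystander is moved by more than 20 mm (distance of any of bowl, tin, gouge from where it was at the start of the episode above 0.02 m).
It also fails if it takes over 51 s, if anything falls off the work surface, if the arm or the gripper's body presses on something with over 40 N, if the wrist force passes 120 N, or if a joint passes its speed limit or range.

### The arm

A 6-joint arm with a two-finger parallel gripper is mounted at the origin on the work surface. World frame = base frame: x ahead of the robot, y to its left, z up, the work surface at z = 0. Lengths are in m, angles in rad, forces in N, time in s.
With the tool pointing down it reaches from about 0.35 to 0.85 m from the base axis. Payload 8.1 kg.
Tool frame: the origin (TCP) lies at the very end of the fingers, on their centre line; the grasp point (between the pads) lies env.tcp_to_grasp behind it (env.tcp_to_grasp is the distance from the TCP to the grasp point, in m); z points along the fingers, y is the line along which they close (so a half turn about z gives the same grasp; the last joint's range is limited). The gripper opens to 85 mm and grips with 20 to 120 N. Pads are 22 mm wide; open, the fingers measure 114 mm over their backs; the gripper's body (76 mm by 85 mm) begins 54 mm behind the grasp point. The pads swing forward as they close: fully open they stand 13 mm farther back than shut.
Start: joints at [-0.085, 0.13, 1.488, -0, 1.523, -0.085], TCP at [0.6, 0, 0.2] pointing down, gripper open.
Joint ranges: [-2.96, 2.96], [-0.89, 2.26], [0.02, 2.5], [-1.34, 4.48], [0, 2.73], [-2.66, 2.66]. Speed limits (rad/s): [2.39, 2.39, 2.79, 3.14, 3.14, 3.14].

### API

Orientations are given as a 3x3 rotation matrix whose columns are the frame's x, y, z axes.
In Python, from bench import env gives the robot as it stands.
- The arm moves only by the tool drive_tool, never from a script. Its argument "rows" is a list that holds one entry, the list of rows, each a list of 6 numbers: the shift along the tool's x, y, z as a fraction of full scale, then the turn, a rotation vector about the tool's x, y, z as a fraction of full scale. In form: [[[x, y, z, wx, wy, wz], ...]]. A call has 1 to 8 rows; each row shifts and turns the commanded pose from where the row before left it, along the tool's axes as they then stand; what a row does not reach is not made up. Full scale, the value 1, is 3 cm for a shift and 90 degrees for a turn. A row lasts 1/10 s, in which the tool goes at most 50 mm and 8.59 degrees, less where a joint would pass 70% of its speed; a pose out of reach is approached as far as the arm can. A call with a number of a shift or a turn outside -1 to 1 is refused whole. A call with a gripper value outside its range is refused whole. "gripper" is the opening, from 0 (shut) to 1 (fully open), set as the call begins (left out, the last holds). The fingers move at their own pace and stop on an object; the grip force is fixed at half the most. Time passes only in rows, so rows that do not move let the fingers close. It gives the time, the measured TCP pose, the force, the opening and the grip force at its end, in the units of the state.
- env.observe(): the state, without advancing time (a new reading comes with each control period).
- env.capture(name): name is "scene" or "side" or "wrist"; returns (picture, depth): 480x640x3 uint8, red, green, blue; 480x640 float32, m along the optical axis (not along the pixel's ray), 0 where there is no reading.
- env.calibration(name): a dict with "fov_y" (degrees; the focal length in pixels is half the picture's height over the tangent of half this angle, whatever the lens; pixels are square), "cx", "cy" (the principal point, pixels), "view" (4x4, takes a point from world to camera coordinates). Camera axes: x right, y down, z forward; pixel columns grow to the right and rows downward; lengths in m; the calibration is good to about 2 mm. A picture is of the moment at which its call begins: read the wrist's pose just before it. calibration takes no time and is no camera call; for the wrist camera it gives the pose at the moment of the call.
- env.sign_off(): hands the job in; it is judged then, once.
The state is a dict: "time_s": time; "joint_positions": joint angles; "qd": joint speeds; "joint_efforts": joint torques, N m; "eef_pos": TCP position; "ee_rot": TCP orientation; "ft_force": force on the tool from outside, world axes, zero at the start; "moment": the same for the moment, N m; "gripper_width": opening from 0.0 (shut) to 1.0 (fully open); "gripper_force": force on a finger pad.
Only numpy, scipy, OpenCV 4.12 (cv2) and the standard library are available. Lean on these libraries where they do the work, as an engineer would, in place of code of your own. Each camera call takes 0.05 s, during which the arm holds its last target. There are 200 camera calls.

## Working session

There is one attempt and no reset: what is moved stays moved. The work goes in short steps, Python scripts to look and compute and a tool call to move; the robot and the scene stay as the last step left them, time stands still between calls to the robot, and variables do not carry over. Pictures are saved under pics/ and viewed, at most 10 in all, crops included, and the job is handed in when it is done.

Besides the shell and the picture viewer there is one more tool, called after ">>>" in YAML: its name, and indented under it one key for each argument. drive_tool: Moves the arm, as the interface text tells. Its arguments: {"type":"object","properties":{"rows":{"type":"array"},"gripper":{"type":"number"}},"required":["rows"]}

```bash
mkdir -p pics
cat > h.py <<'E'
from bench import env
import numpy as np, cv2
def cam(n):
    c=env.calibration(n); f=240/np.tan(np.radians(c["fov_y"])/2); return f,c["cx"],c["cy"],np.array(c["view"])
def ray(c,u,v):
    f,cx,cy,V=c; R=V[:3,:3]; t=V[:3,3]; return -R.T@t, R.T@np.array([(u-cx)/f,(v-cy)/f,1])
def onz(c,u,v,z):
    o,d=ray(c,u,v); return o+d*(z-o[2])/d[2]
def proj(c,p):
    f,cx,cy,V=c; q=V[:3,:3]@np.array(p)+V[:3,3]; return np.array([cx+f*q[0]/q[2],cy+f*q[1]/q[2]])
def cloud(c,dep):
    f,cx,cy,V=c; v,u=np.mgrid[:480,:640]; P=np.stack([(u-cx)/f*dep,(v-cy)/f*dep,dep],-1)
    return (P-V[:3,3])@V[:3,:3]
E
python3 - <<'E'
from h import *
s=env.observe(); print(s["time_s"],env.tcp_to_grasp,s["gripper_width"])
for n in ["scene","side"]:
    p,d=env.capture(n); c=cam(n); np.savez(f"{n}.npz",p=p,d=d); cv2.imwrite(f"pics/{n}0.png",p[:,:,::-1]); print(n,c[0],-c[3][:3,:3].T@c[3][:3,3],c[3][2,:3], (d>0).mean())
E
```

```text
0.0 0.0187 0.9944969294084229
scene 582.7708045983968 [ 1.60223221 -0.03199466  0.88421471] [-0.75928886  0.03340699 -0.64989568] 0.9892057291666667
side 433.08110509778925 [ 0.46558991 -0.6554979   0.59574296] [ 0.23863836  0.78036411 -0.57799965] 0.99595703125
```

View pics/scene0.png

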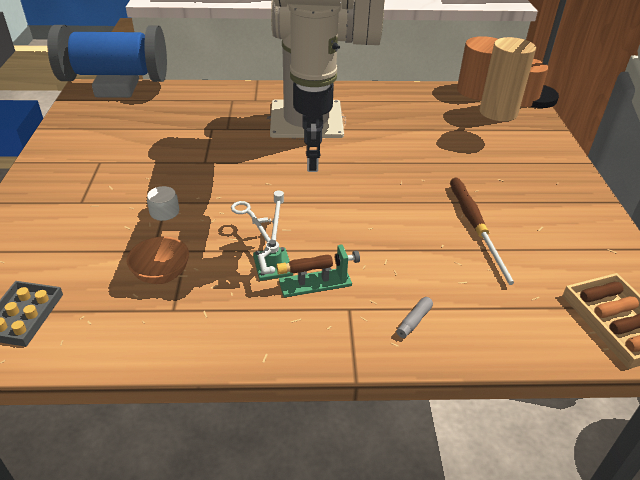

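View pics/side0.png

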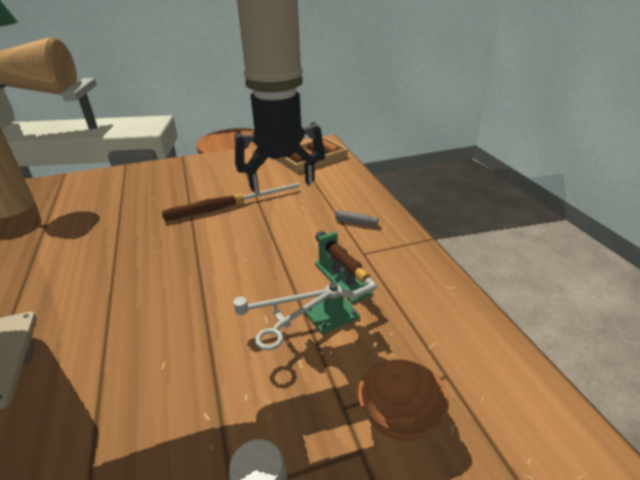

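The scene shows the press with pivot at about (272,246), stud top (279,195) and ring (241,207). The dark blank lies in the cradle at (310,264) with the ferrule at (283,268). The look-alikes are the handles in the box at (600–630,290–340), the grey one at (413,318) and the ferrules in the tray at (22,310). The one in the green cradle fits the description. I'll confirm that in an enlarged crop.

Run:
```python
from h import *
a=np.load("scene.npz");b=np.load("side.npz")
A=cv2.resize(a["p"][180:305,220:370],(600,500),interpolation=cv2.INTER_CUBIC)
B=cv2.resize(b["p"][220:360,225:385],(571,500),interpolation=cv2.INTER_CUBIC)
cv2.imwrite("pics/crop.png",cv2.resize(np.hstack([A,B]),(800,342))[:,:,::-1])
for n,q in (("scene",a),("side",b)):
    c=cam(n);P=cloud(c,q["d"]); 
    pts={"scene":dict(stud=(279,194,.078),pivot=(272,245,.07),ring=(241,207,.064)),"side":dict(stud=(240,302,.078),pivot=(334,289,.07),ring=(269,339,.064))}[n]
    for k,(u,v,z) in pts.items(): print(n,k,onz(c,u,v,z).round(4),P[v,u].round(4))
    # depth-based high points
    M=(P[...,2]>.07)&(P[...,2]<.085)&(P[...,0]>.4)&(P[...,0]<.8)&(abs(P[...,1]+.05)<.15)
    k,l,st,ce=cv2.connectedComponentsWithStats(M.astype(np.uint8))
    for i in range(1,k):
        if st[i,4]>8: print(n,ce[i].round(1),st[i,4],np.median(P[l==i],0).round(4))
```

```text
scene stud [ 0.4961 -0.0717  0.078 ] [ 0.4997 -0.0716  0.0806]
scene pivot [ 0.6683 -0.0832  0.07  ] [ 0.6684 -0.0832  0.0701]
scene ring [ 0.5276 -0.1589  0.064 ] [ 0.445  -0.1687  0.0009]
scene [278.3 194.4] 72 [ 0.4969 -0.0739  0.0778]
scene [272.  242.2] 35 [ 0.6638 -0.0832  0.0742]
scene [341.7 253.5] 129 [0.706  0.0623 0.0799]
scene [355.7 253. ] 25 [0.6968 0.0925 0.0729]
scene [306.3 260.7] 275 [ 0.72   -0.0119  0.0726]
side stud [ 0.4909 -0.0756  0.078 ] [ 0.4908 -0.0787  0.0807]
side pivot [ 0.6602 -0.0896  0.07  ] [ 0.6597 -0.091   0.0713]
side ring [ 0.5222 -0.1635  0.064 ] [ 0.5287 -0.107   0.0029]
side [326.5 236.6] 206 [0.6965 0.0616 0.0774]
side [348.3 258.5] 328 [ 0.7153 -0.0169  0.073 ]
side [332.9 285.4] 58 [ 0.66   -0.0847  0.0747]
side [240.  302.4] 143 [ 0.4908 -0.077   0.0789]
```

View pics/crop.png

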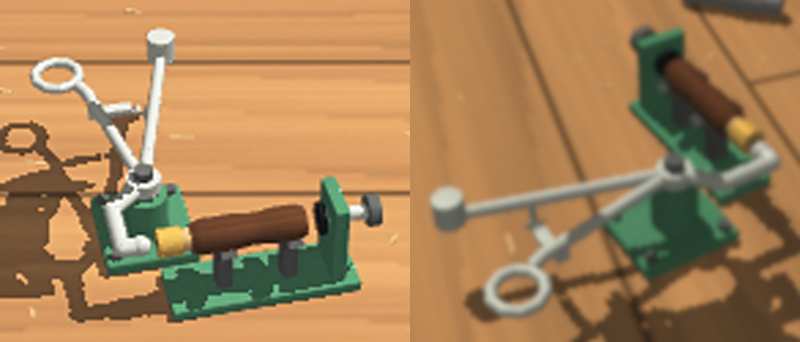

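Run:
```python
from h import *
s=env.observe(); print(s["ee_rot"],s["eef_pos"])
p,d=env.capture("wrist"); c=cam("wrist"); print(-c[3][:3,:3].T@c[3][:3,3],c[3][2,:3])
cv2.imwrite("pics/w0.png",p[:,:,::-1])
P=cloud(c,d)
M=(P[...,2]>.055)&(P[...,2]<.085)
k,l,st,ce=cv2.connectedComponentsWithStats(M.astype(np.uint8))
for i in range(1,k):
    if st[i,4]>30: print(ce[i].round(1),st[i,4],np.median(P[l==i],0).round(4))
for q in [(.494,-.075,.078),(.663,-.086,.07),(.525,-.161,.064)]: print(proj(c,q))
```

```text
[[ 1.87171399e-05  9.99998712e-01 -1.60468867e-03]
 [ 9.99999992e-01 -1.85122428e-05  1.27701264e-04]
 [ 1.27671393e-04 -1.60469104e-03 -9.99998704e-01]] [5.99473243e-01 4.91554538e-05 1.99285951e-01]
[0.59919092 0.06514736 0.37253161] [-0.00101854 -0.25851681 -0.96600622]
[450.  125.3] 2349 [0.6952 0.0681 0.0721]
[461.8 227.2] 4718 [ 0.7142 -0.0103  0.0698]
[430.2 184.1] 137 [0.6888 0.0252 0.0571]
[308.9 325.1] 5999 [ 0.5828 -0.0898  0.0636]
[197.60045639 305.71685539]
[395.07141418 313.35683972]
[243.03253686 383.25130813]
```

View pics/w0.png

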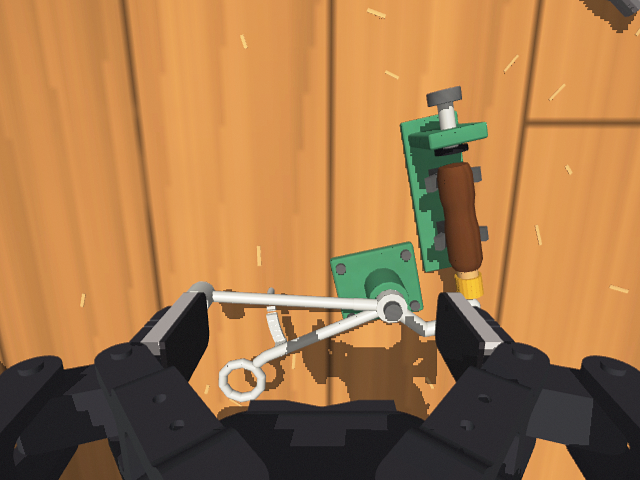

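The wrist view shows the lever bar from (214,297) to (375,304), the pivot bolt at (392,311) and the ring centre at (242,380).

Run:
```python
from h import *
c=cam("wrist")
for u,v,z in [(214,297,.06),(375,304,.06),(392,311,.075),(242,380,.06),(262,360,.06),(320,337,.06),(331,258,.01),(411,242,.01),(402,124,.01),(427,270,.01)]: print((u,v),onz(c,u,v,z).round(4))
```

```text
(214, 297) [ 0.5029 -0.0751  0.06  ]
(375, 304) [ 0.6467 -0.0818  0.06  ]
(392, 311) [ 0.6592 -0.0813  0.075 ]
(242, 380) [ 0.5232 -0.1604  0.06  ]
(262, 360) [ 0.5431 -0.1388  0.06  ]
(320, 337) [ 0.5974 -0.1148  0.06  ]
(331, 258) [ 0.6082 -0.0551  0.01  ]
(411, 242) [ 0.6876 -0.0383  0.01  ]
(402, 124) [0.6725 0.0741 0.01  ]
(427, 270) [ 0.7056 -0.0678  0.01  ]
```

>>> drive_tool:
  rows:
    - [[0,0,0,0,0,-0.05],[0,-0.8,0,0,0,-0.05],[0,-0.8,0,0,0,0],[0,-0.8,0,0,0,0]]
  gripper: 0

```text
time_s: 0.55
eef_pos: [0.5276, -0.0094, 0.1996]
ee_rot: [[-0.157, 0.988, -0.001], [0.988, 0.157, 0.0], [0.0, -0.001, -1.0]]
ft_force: [0.0, 0.6, 0.2]
gripper_width: 0.33
gripper_force: 0.0
```

>>> drive_tool:
  rows:
    - [[-0.7,-0.3,0.6,0,0,0],[0,0,1,0,0,0],[0,0,1,0,0,0],[0,0,1,0,0,0],[0,0,1,0,0,0],[0,0,0.5,0,0,0],[0,0,0,0,0,0]]

```text
time_s: 1.25
eef_pos: [0.5207, -0.0312, 0.0445]
ee_rot: [[-0.156, 0.988, -0.005], [0.988, 0.156, 0.001], [0.002, -0.005, -1.0]]
ft_force: [-1.0, -0.3, -0.7]
gripper_width: 0.002
gripper_force: 0.0
```

Run:
```python
from h import *
a=[]
for n in ["side","scene"]:
    p,d=env.capture(n); a.append(cv2.resize(p[220:360,225:385] if n=="side" else p[150:290,220:380],(400,350),interpolation=cv2.INTER_CUBIC))
cv2.imwrite("pics/s1.png",np.hstack(a)[:,:,::-1]); s=env.observe(); print(s["eef_pos"],s["gripper_width"],s["ft_force"])
```

```text
[ 0.5235342  -0.03158062  0.04802203] -0.00105826618105741 [ 0.13942574  0.35752375 -0.50899511]
```

View pics/s1.png

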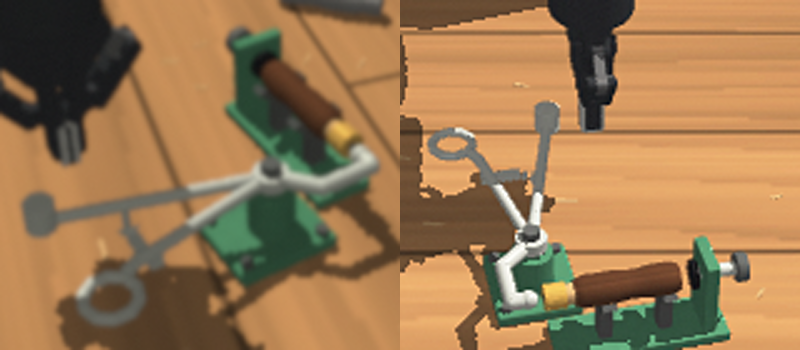

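The closed fingers stand beside the shank on the opening side, clear of the stud. Next I'll approach it.

>>> drive_tool:
  rows:
    - [[-0.2,0,0.1,0,0,0],[-0.2,0,0,0,0,0],[-0.2,0,0,0,0,0],[-0.1,0,0,0,0,0],[0,0,0,0,0,0]]

```text
time_s: 1.85
eef_pos: [0.5267, -0.053, 0.0446]
ee_rot: [[-0.156, 0.988, 0.001], [0.988, 0.156, -0.0], [-0.0, 0.001, -1.0]]
ft_force: [-0.2, 0.7, -1.0]
gripper_width: 0.0
gripper_force: 0.0
```

>>> drive_tool:
  rows:
    - [[-0.15,0,0,0,0,0],[-0.15,0,0,0,0,0],[-0.15,0,0,0,0,0],[0,0,0,0,0,0]]

```text
time_s: 2.25
eef_pos: [0.5286, -0.0662, 0.0442]
ee_rot: [[-0.156, 0.988, 0.0], [0.988, 0.156, -0.0], [-0.0, 0.0, -1.0]]
ft_force: [0.2, -0.1, 0.6]
gripper_width: 0.003
gripper_force: 0.0
```

>>> drive_tool:
  rows:
    - [[-0.1,0,0,0,0,0],[-0.1,0,0,0,0,0],[-0.1,0,0,0,0,0],[0,0,0,0,0,0]]

```text
time_s: 2.65
eef_pos: [0.53, -0.0749, 0.0442]
ee_rot: [[-0.156, 0.988, 0.0], [0.988, 0.156, -0.0], [-0.0, 0.0, -1.0]]
ft_force: [0.1, 0.7, 0.2]
gripper_width: 0.001
gripper_force: 0.0
```

>>> drive_tool:
  rows:
    - [[-0.08,0,0,0,0,0],[-0.08,0,0,0,0,0],[0,0,0,0,0,0]]

```text
time_s: 2.95
eef_pos: [0.5307, -0.0795, 0.0442]
ee_rot: [[-0.156, 0.988, 0.0], [0.988, 0.156, -0.0], [-0.0, 0.0, -1.0]]
ft_force: [-0.3, -0.5, 0.4]
gripper_width: 0.004
gripper_force: 0.0
```

Run:
```python
from h import *
for i in range(3):
    p,d=env.capture("side");s=env.observe(); print(s["time_s"],s["eef_pos"],s["ft_force"],s["moment"])
a=[cv2.resize(p[220:360,225:385],(400,350),interpolation=cv2.INTER_CUBIC)]
p,d=env.capture("scene"); a.append(cv2.resize(p[170:310,220:380],(400,350),interpolation=cv2.INTER_CUBIC))
cv2.imwrite("pics/s2.png",np.hstack(a)[:,:,::-1])
```

```text
3.0 [ 0.53065144 -0.07934779  0.04419036] [ 0.24768837 -0.55520719  0.93768663] [0.00228144 0.01588788 0.04462327]
3.05 [ 0.53062849 -0.07925558  0.04419116] [-0.0990053   0.04245402 -0.68462895] [ 0.0215069  -0.01489946 -0.01487528]
3.1 [ 0.53060376 -0.07919346  0.04415891] [ 0.36771145 -0.44296581 -0.87925677] [ 0.02986238 -0.02798333 -0.0155899 ]
```

View pics/s2.png

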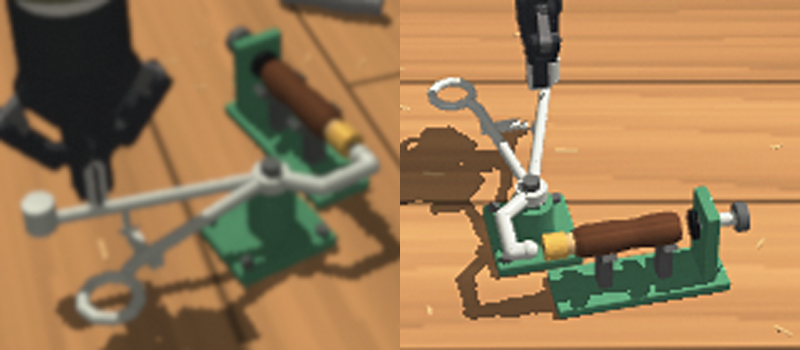

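Run:
```python
from h import *
s=env.observe(); t=np.array(s["eef_pos"])
for n in ["side","scene"]:
    c=cam(n); print(n,proj(c,t),proj(c,t+[0,0,.03]))
    p,d=env.capture(n);P=cloud(c,d)
    M=(P[...,2]>.05)&(P[...,2]<.09)&(P[...,0]>.45)&(P[...,0]<.64)&(P[...,1]>-.13)&(P[...,1]<0)
    Q=P[M]
    for x in np.arange(.48,.64,.015):
        q=Q[abs(Q[:,0]-x)<.0075]
        if len(q): print(round(x,3),len(q),np.median(q,0).round(4),q[:,1].min().round(4),q[:,1].max().round(4))
```

```text
side [264.62189713 312.03870108] [262.9377946  299.76053203]
0.48 79 [ 0.4838 -0.079   0.0743] -0.0848 -0.063
0.495 144 [ 0.4943 -0.0808  0.0762] -0.0864 -0.062
0.51 48 [ 0.5103 -0.077   0.0645] -0.0829 -0.0716
0.525 78 [ 0.5255 -0.0791  0.0662] -0.0907 -0.0714
0.54 68 [ 0.5395 -0.0798  0.066 ] -0.1014 -0.0724
0.555 104 [ 0.5539 -0.0823  0.0613] -0.1294 -0.0728
0.57 97 [ 0.5698 -0.1199  0.0646] -0.13 -0.0732
0.585 94 [ 0.5848 -0.1124  0.0648] -0.1244 -0.0755
0.6 92 [ 0.5998 -0.0951  0.0647] -0.1192 -0.0768
0.615 90 [ 0.6147 -0.0991  0.0646] -0.111 -0.0777
0.63 90 [ 0.6298 -0.0898  0.065 ] -0.1046 -0.0766
scene [275.80293617 214.51696007] [275.47504505 204.22871762]
0.495 24 [ 0.4976 -0.0648  0.067 ] -0.0674 -0.0624
0.51 2 [ 0.5053 -0.067   0.0703] -0.0671 -0.0669
0.525 15 [ 0.5282 -0.0737  0.0638] -0.0915 -0.0687
0.54 52 [ 0.5396 -0.0773  0.0802] -0.0889 -0.0684
0.555 41 [ 0.5553 -0.0988  0.0619] -0.1298 -0.073
0.57 34 [ 0.5697 -0.1234  0.0641] -0.1297 -0.0748
0.585 47 [ 0.5842 -0.0838  0.0641] -0.1264 -0.0746
0.6 38 [ 0.6003 -0.1084  0.0645] -0.1211 -0.0764
0.615 42 [ 0.6142 -0.1014  0.0644] -0.1137 -0.076
0.63 44 [ 0.6293 -0.0954  0.0652] -0.1043 -0.078
```

Run:
```python
from h import *
print(proj(cam("side"),(.5235,-.0316,.048)),proj(cam("scene"),(.5235,-.0316,.048)))
p,d=env.capture("wrist"); q,_=env.capture("side")
a=cv2.resize(p[200:480,160:480],(400,350)); b=cv2.resize(q[270:340,225:305],(400,350),interpolation=cv2.INTER_CUBIC)
cv2.imwrite("pics/s3.png",np.hstack([a,b])[:,:,::-1])
```

```text
[255.53791796 294.63484476] [296.20978138 211.31254956]
```

View pics/s3.png

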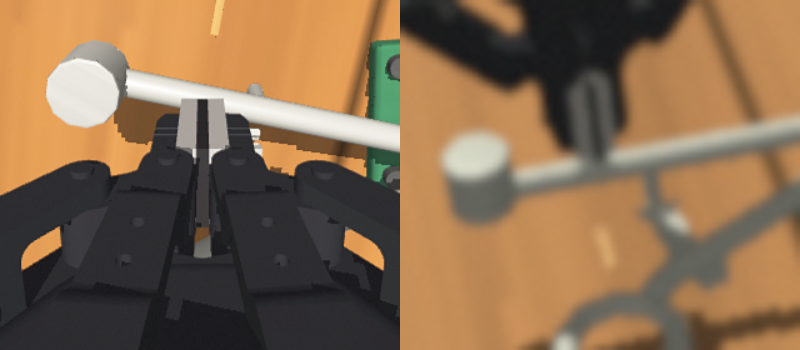

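Run:
```python
from h import *
s=env.observe(); print(s["eef_pos"])
c=cam("wrist"); p,d=env.capture("wrist"); P=cloud(c,d); print(proj(c,s["eef_pos"]))
for v in range(268,330,6): print(v,[P[v,u].round(4).tolist() for u in (312,330)])
c=cam("side"); p,d=env.capture("side"); P=cloud(c,d)
for v in range(284,312,3): print(v,P[v,261].round(4),P[v,266].round(4),p[v,261])
```

```text
[ 0.53057051 -0.0791444   0.04416988]
[322.67221733 273.11842418]
268 [[0.5245, -0.0709, 0.0621], [0.5372, -0.0916, -0.0001]]
274 [[0.5249, -0.0727, 0.0644], [0.5327, -0.0724, 0.0621]]
280 [[0.5247, -0.0691, 0.0804], [0.5315, -0.0678, 0.081]]
286 [[0.5249, -0.0694, 0.0858], [0.5314, -0.0678, 0.0869]]
292 [[0.5249, -0.0689, 0.0924], [0.5313, -0.0683, 0.0915]]
298 [[0.5251, -0.0692, 0.0967], [0.5312, -0.068, 0.0972]]
304 [[0.5252, -0.0691, 0.1016], [0.5311, -0.0683, 0.1013]]
310 [[0.5253, -0.069, 0.1064], [0.531, -0.0683, 0.1059]]
316 [[0.5254, -0.0688, 0.1109], [0.5309, -0.0682, 0.1103]]
322 [[0.5256, -0.0701, 0.1121], [0.531, -0.0692, 0.1123]]
328 [[0.5255, -0.0679, 0.1198], [0.5305, -0.0668, 0.1204]]
284 [ 0.5296 -0.0917  0.1212] [ 0.5386 -0.0864  0.1143] [49 48 47]
287 [ 0.5289 -0.0912  0.1143] [ 0.5374 -0.0901  0.111 ] [79 77 73]
290 [ 0.5283 -0.0908  0.1075] [ 0.4656 -0.6555  0.5957] [88 86 81]
293 [ 0.5278 -0.0887  0.099 ] [ 0.5363 -0.0884  0.0962] [93 91 86]
296 [ 0.5272 -0.0878  0.0915] [ 0.5357 -0.0882  0.0893] [92 90 85]
299 [ 0.5261 -0.0913  0.0879] [ 0.535  -0.0886  0.0828] [92 90 84]
302 [ 0.5255 -0.0899  0.0798] [ 0.5355 -0.0785  0.0667] [136 134 123]
305 [ 0.5257 -0.0812  0.0649] [ 0.5348 -0.0785  0.0596] [111 111 101]
308 [ 5.313e-01 -1.960e-02  1.000e-04] [ 0.5403 -0.026   0.003 ] [177 129  85]
311 [ 0.5293 -0.0313  0.0033] [ 0.5386 -0.0339  0.0027] [188 135  84]
```

The fingertips actually end at z≈0.079, about 35 mm short of the reported TCP, so they are above the bar. I'll back off, descend 34 mm and check again.

>>> drive_tool:
  rows:
    - [[0.5,0,0,0,0,0],[0.6,0,0,0,0,0],[0,0,0.4,0,0,0],[0,0,0.4,0,0,0],[0,0,0.35,0,0,0],[0,0,0,0,0,0]]

```text
time_s: 4.05
eef_pos: [0.5233, -0.0466, 0.007]
ee_rot: [[-0.156, 0.988, -0.004], [0.988, 0.156, 0.001], [0.001, -0.004, -1.0]]
ft_force: [-0.6, 0.3, 0.7]
gripper_width: 0.004
gripper_force: 0.0
```

Run:
```python
from h import *
s=env.observe(); print(s["eef_pos"],s["ft_force"])
for n in ["wrist","side"]:
    c=cam(n); p,d=env.capture(n); P=cloud(c,d); u,v=np.round(proj(c,s["eef_pos"])).astype(int); print(n,u,v)
    for w in range(v-24,v+25,4): print(w,P[w,u-10 if n=="wrist" else u-4].round(4))
```

```text
[ 0.52334534 -0.04656376  0.00698855] [-0.56225075  0.26966084  0.65925044]
wrist 323 273
249 [ 5.17e-01 -3.75e-02 -5.00e-04]
253 [ 0.5173 -0.0398 -0.0013]
257 [ 0.5176 -0.0412  0.0006]
261 [ 5.179e-01 -4.360e-02 -4.000e-04]
265 [ 0.5183 -0.0458 -0.0006]
269 [ 5.186e-01 -4.790e-02 -4.000e-04]
273 [ 5.189e-01 -4.990e-02 -2.000e-04]
277 [ 5.192e-01 -5.190e-02  1.000e-04]
281 [ 0.518  -0.0365  0.0443]
285 [ 0.5181 -0.0367  0.0478]
289 [ 0.5182 -0.0363  0.0524]
293 [ 0.5183 -0.0364  0.0556]
297 [ 0.5183 -0.0361  0.0599]
side 259 316
292 [ 0.521  -0.0554  0.0753]
296 [ 0.5198 -0.057   0.0674]
300 [ 0.519  -0.0542  0.0554]
304 [ 0.516  -0.0755  0.0653]
308 [ 5.201e-01 -1.580e-02  2.000e-04]
312 [ 0.5178 -0.0282  0.0015]
316 [ 0.5157 -0.0402  0.0026]
320 [ 0.5136 -0.0507  0.0025]
324 [ 0.5119 -0.0587  0.    ]
328 [ 0.5098 -0.0703  0.0015]
332 [ 0.5078 -0.0815  0.0027]
336 [ 0.506  -0.0906  0.0021]
340 [ 0.5042 -0.0997  0.0015]
```

The tip is now at z≈0.043, beside the bar. Now I'll push.

>>> drive_tool:
  rows:
    - [[-0.2,0,0,0,0,0],[-0.2,0,0,0,0,0],[-0.1,0,0,0,0,0],[-0.1,0,0,0,0,0],[0,0,0,0,0,0]]

```text
time_s: 4.65
eef_pos: [0.5284, -0.0649, 0.0099]
ee_rot: [[-0.156, 0.988, 0.0], [0.988, 0.156, 0.0], [-0.0, 0.0, -1.0]]
ft_force: [-1.8, 1.5, 0.8]
gripper_width: 0.002
gripper_force: 0.6
```

>>> drive_tool:
  rows:
    - [[-0.1,0,0,0,0,0],[-0.1,0,0,0,0,0],[0,0,0,0,0,0]]

```text
time_s: 4.95
eef_pos: [0.5291, -0.0706, 0.0095]
ee_rot: [[-0.156, 0.988, -0.0], [0.988, 0.156, -0.0], [-0.0, -0.0, -1.0]]
ft_force: [-1.8, 0.7, 0.1]
gripper_width: 0.003
gripper_force: 0.8
```

>>> drive_tool:
  rows:
    - [[-0.1,0,0,0,0,0],[-0.1,0,0,0,0,0],[0,0,0,0,0,0]]

```text
time_s: 5.25
eef_pos: [0.5298, -0.0764, 0.0095]
ee_rot: [[-0.156, 0.988, -0.001], [0.988, 0.156, 0.0], [0.0, -0.001, -1.0]]
ft_force: [-1.7, 3.0, -0.2]
gripper_width: 0.003
gripper_force: 1.4
```

>>> drive_tool:
  rows:
    - [[-0.07,0,0,0,0,0],[-0.07,0,0,0,0,0],[0,0,0,0,0,0]]

```text
time_s: 5.55
eef_pos: [0.5313, -0.0809, 0.01]
ee_rot: [[-0.156, 0.988, 0.001], [0.988, 0.156, -0.0], [-0.001, 0.001, -1.0]]
ft_force: [-1.7, 1.6, 1.3]
gripper_width: -0.003
gripper_force: 1.0
```

>>> drive_tool:
  rows:
    - [[-0.07,0,0,0,0,0],[-0.07,0,0,0,0,0],[0,0,0,0,0,0]]

```text
time_s: 5.85
eef_pos: [0.5315, -0.0845, 0.0096]
ee_rot: [[-0.156, 0.988, -0.0], [0.988, 0.156, 0.0], [0.0, 0.0, -1.0]]
ft_force: [-1.3, 2.8, 0.2]
gripper_width: -0.003
gripper_force: 2.1
```

>>> drive_tool:
  rows:
    - [[-0.07,0,0,0,0,0],[0,0,0,0,0,0]]

```text
time_s: 6.05
eef_pos: [0.5316, -0.086, 0.0095]
ee_rot: [[-0.156, 0.988, -0.0], [0.988, 0.156, 0.001], [0.001, -0.0, -1.0]]
ft_force: [-2.5, 6.2, -1.0]
gripper_width: -0.001
gripper_force: 3.3
```

>>> drive_tool:
  rows:
    - [[-0.04,0,0,0,0,0],[-0.03,0,0,0,0,0],[0,0,0,0,0,0]]

```text
time_s: 6.35
eef_pos: [0.5319, -0.0881, 0.0095]
ee_rot: [[-0.157, 0.988, -0.001], [0.988, 0.157, 0.001], [0.001, -0.0, -1.0]]
ft_force: [-2.1, 6.9, 1.7]
gripper_width: -0.001
gripper_force: 3.2
```

>>> drive_tool:
  rows:
    - [[-0.04,0,0,0,0,0],[-0.03,0,0,0,0,0],[0,0,0,0,0,0]]

```text
time_s: 6.65
eef_pos: [0.5321, -0.0899, 0.0095]
ee_rot: [[-0.157, 0.988, -0.001], [0.988, 0.157, 0.001], [0.001, -0.001, -1.0]]
ft_force: [-1.5, 7.2, 0.4]
gripper_width: 0.003
gripper_force: 3.9
```

>>> drive_tool:
  rows:
    - [[-0.04,0,0,0,0,0],[0,0,0,0,0,0]]

```text
time_s: 6.85
eef_pos: [0.5322, -0.0908, 0.0094]
ee_rot: [[-0.157, 0.988, -0.001], [0.988, 0.157, 0.002], [0.002, -0.001, -1.0]]
ft_force: [-2.6, 8.3, -0.2]
gripper_width: 0.002
gripper_force: 4.4
```

>>> drive_tool:
  rows:
    - [[-0.04,0,0,0,0,0],[-0.03,0,0,0,0,0],[0,0,0,0,0,0]]

```text
time_s: 7.15
eef_pos: [0.5326, -0.0929, 0.0093]
ee_rot: [[-0.157, 0.988, -0.001], [0.988, 0.157, 0.002], [0.002, -0.001, -1.0]]
ft_force: [-1.1, 8.4, -0.4]
gripper_width: 0.004
gripper_force: 4.2
```

>>> drive_tool:
  rows:
    - [[-0.04,0,0,0,0,0],[-0.03,0,0,0,0,0],[0,0,0,0,0,0]]

```text
time_s: 7.45
eef_pos: [0.5331, -0.0954, 0.0095]
ee_rot: [[-0.157, 0.988, -0.001], [0.988, 0.157, 0.001], [0.001, -0.0, -1.0]]
ft_force: [-2.3, 6.4, 1.4]
gripper_width: 0.001
gripper_force: 3.1
```

>>> drive_tool:
  rows:
    - [[-0.04,0,0,0,0,0],[0,0,0,0,0,0]]

```text
time_s: 7.65
eef_pos: [0.5333, -0.0964, 0.0096]
ee_rot: [[-0.157, 0.988, -0.001], [0.988, 0.157, 0.001], [0.001, -0.0, -1.0]]
ft_force: [-2.0, 7.8, 2.1]
gripper_width: 0.002
gripper_force: 4.0
```

>>> drive_tool:
  rows:
    - [[-0.04,0,0,0,0,0],[0,0,0,0,0,0]]

```text
time_s: 7.85
eef_pos: [0.5334, -0.0975, 0.0095]
ee_rot: [[-0.157, 0.988, -0.001], [0.988, 0.157, 0.002], [0.002, -0.0, -1.0]]
ft_force: [-2.0, 7.8, 1.2]
gripper_width: -0.002
gripper_force: 4.1
```

>>> drive_tool:
  rows:
    - [[-0.04,0,0,0,0,0],[0,0,0,0,0,0]]

```text
time_s: 8.05
eef_pos: [0.5335, -0.0981, 0.0093]
ee_rot: [[-0.157, 0.988, -0.001], [0.988, 0.157, 0.002], [0.003, -0.0, -1.0]]
ft_force: [-1.9, 10.0, 0.3]
gripper_width: 0.002
gripper_force: 5.4
```

>>> drive_tool:
  rows:
    - [[-0.04,0,0,0,0,0],[0,0,0,0,0,0]]

```text
time_s: 8.25
eef_pos: [0.5335, -0.0986, 0.0092]
ee_rot: [[-0.157, 0.988, -0.001], [0.988, 0.157, 0.003], [0.004, -0.001, -1.0]]
ft_force: [-1.4, 13.8, -0.3]
gripper_width: 0.003
gripper_force: 6.8
```

>>> drive_tool:
  rows:
    - [[-0.04,0,0,0,0,0],[0,0,0,0,0,0]]

```text
time_s: 8.45
eef_pos: [0.5336, -0.0991, 0.009]
ee_rot: [[-0.157, 0.988, -0.002], [0.988, 0.157, 0.004], [0.005, -0.001, -1.0]]
ft_force: [-2.0, 16.0, -0.9]
gripper_width: -0.001
gripper_force: 8.2
```

The force is climbing steeply, so the ferrule is home. One small nudge, then I'll let go.

>>> drive_tool:
  rows:
    - [[-0.02,0,0,0,0,0],[0,0,0,0,0,0],[0,0,0,0,0,0]]

```text
time_s: 8.75
eef_pos: [0.5337, -0.0993, 0.009]
ee_rot: [[-0.157, 0.988, -0.002], [0.988, 0.157, 0.005], [0.005, -0.001, -1.0]]
ft_force: [-1.0, 17.9, 0.3]
gripper_width: 0.003
gripper_force: 8.8
```

>>> drive_tool:
  rows:
    - [[0.1,0,0,0,0,0],[0.1,0,0,0,0,0],[0.1,0,0,0,0,0],[0.1,0,0,0,0,0],[0.4,0,0,0,0,0],[0.4,0,0,0,0,0],[0,0,0,0,0,0],[0,0,0,0,0,0]]

```text
time_s: 9.55
eef_pos: [0.5287, -0.0666, 0.0097]
ee_rot: [[-0.158, 0.988, 0.0], [0.988, 0.158, -0.0], [-0.0, 0.0, -1.0]]
ft_force: [-0.3, -0.8, 0.2]
gripper_width: 0.0
gripper_force: 0.0
```

```bash
cat > st.py <<'E'
from h import *
s=env.observe(); print(s["time_s"],np.round(s["eef_pos"],4),np.round(s["ft_force"],1))
for n in ["side","wrist"]:
    c=cam(n); p,d=env.capture(n); P=cloud(c,d); r=np.hypot(P[...,0]-.662,P[...,1]+.084)
    M=(P[...,2]>.068)&(P[...,2]<.084)&(r>.150)&(r<.185)&(P[...,0]<.6)&(P[...,1]<.02)&(p.min(-1)>90)
    k,l,st,ce=cv2.connectedComponentsWithStats(M.astype(np.uint8))
    for i in range(1,k):
        if st[i,4]>20:
            m=np.median(P[l==i],0); print(n,ce[i].round(),st[i,4],m.round(4),"q~",round(.058-np.arctan2(m[1]+.084,.662-m[0]),3))
E
python3 st.py
python3 - <<'E'
from h import *
a=[]
p,d=env.capture("side"); a.append(cv2.resize(p[220:360,225:385],(400,350),interpolation=cv2.INTER_CUBIC))
p,d=env.capture("wrist"); a.append(cv2.resize(p,(400,350)))
cv2.imwrite("pics/s4.png",np.hstack(a)[:,:,::-1])
E
```

```text
9.55 [ 0.5287 -0.0666  0.0097] [-0.3 -0.8  0.2]
side [246. 321.] 151 [ 0.494  -0.1242  0.0782] q~ 0.293
```

View pics/s4.png

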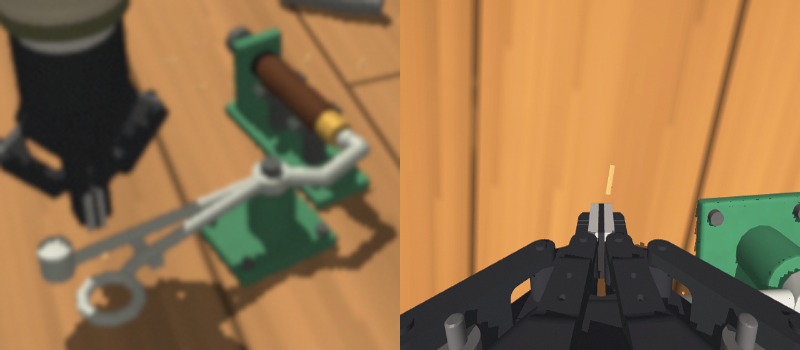

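The handle holds at q≈0.28 with the fingers off and the ferrule is against the shoulder. Next I'll go up and over the stud.

>>> drive_tool:
  rows:
    - [[0,0,-1,0,0,0],[0,0,-1,0,0,0],[-0.5,-0.4,-0.2,0,0,0],[-0.5,-0.5,0,0,0,0],[-0.54,-0.46,0,0,0,0],[0,0,0,0,0,0],[0,0,0,0,0,0]]

```text
time_s: 10.45
eef_pos: [0.4957, -0.1194, 0.0758]
ee_rot: [[-0.155, 0.988, 0.0], [0.988, 0.155, 0.0], [0.0, 0.0, -1.0]]
ft_force: [0.3, -0.3, 0.4]
gripper_width: 0.001
gripper_force: 0.0
```

```bash
python3 st.py
python3 - <<'E'
from h import *
s=env.observe();t=np.array(s["eef_pos"])+[0,0,.036]
for n in ["side","scene"]:
    c=cam(n); print(n,proj(c,t),proj(c,(.496,-.121,.078)))
p,d=env.capture("scene")
P=cloud(cam("scene"),d); M=(P[...,2]>.07)&(P[...,2]<.084)&(P[...,0]<.55)&(P[...,0]>.4)&(abs(P[...,1]+.1)<.07)
print(M.sum(),np.median(P[M],0))
E
```

```text
10.45 [ 0.4957 -0.1194  0.0758] [ 0.3 -0.3  0.4]
side [246. 320.] 151 [ 0.4937 -0.1234  0.0784] q~ 0.288
wrist [319. 266.] 1309 [ 0.4931 -0.1155  0.0768] q~ 0.242
side [244.64129108 303.17715472] [247.42743533 318.9175124 ]
scene [258.17825113 182.08587503] [257.8505051  193.98504609]
68 [ 0.50064632 -0.12059831  0.07669274]
```

>>> drive_tool:
  rows:
    - [[0,0,0.4,0,0,0],[0,0,0.4,0,0,0],[0,0,0.2,0,0,0],[0,0,0,0,0,0]]

```text
time_s: 11.0
eef_pos: [0.4942, -0.1183, 0.0437]
ee_rot: [[-0.157, 0.988, -0.003], [0.988, 0.157, 0.001], [0.002, -0.003, -1.0]]
ft_force: [-0.2, 1.2, 1.4]
gripper_width: -0.004
gripper_force: 0.7
```

>>> drive_tool:
  rows:
    - [[0,0,0.06,0,0,0],[0,0,0.06,0,0,0],[0,0,0,0,0,0]]

```text
time_s: 11.3
eef_pos: [0.4959, -0.1191, 0.0423]
ee_rot: [[-0.156, 0.988, 0.001], [0.988, 0.156, 0.0], [-0.0, 0.001, -1.0]]
ft_force: [-0.2, 2.5, 2.0]
gripper_width: -0.0
gripper_force: 1.0
```

>>> drive_tool:
  rows:
    - [[0,0,0.06,0,0,0],[0,0,0,0,0,0]]

```text
time_s: 11.5
eef_pos: [0.4959, -0.1191, 0.0405]
ee_rot: [[-0.156, 0.988, 0.001], [0.988, 0.156, -0.0], [-0.0, 0.001, -1.0]]
ft_force: [-0.3, 0.8, 2.8]
gripper_width: -0.004
gripper_force: 1.3
```

>>> drive_tool:
  rows:
    - [[0,0,0.06,0,0,0],[0,0,0,0,0,0]]

```text
time_s: 11.7
eef_pos: [0.4958, -0.1191, 0.0385]
ee_rot: [[-0.156, 0.988, 0.0], [0.988, 0.156, 0.0], [-0.0, 0.0, -1.0]]
ft_force: [0.3, 0.8, 3.5]
gripper_width: -0.002
gripper_force: 1.6
```

>>> drive_tool:
  rows:
    - [[0,0,0.04,0,0,0],[0,0,0,0,0,0]]

```text
time_s: 11.9
eef_pos: [0.4958, -0.1192, 0.0375]
ee_rot: [[-0.156, 0.988, 0.0], [0.988, 0.156, -0.0], [-0.0, 0.0, -1.0]]
ft_force: [-1.6, 1.8, 5.7]
gripper_width: 0.0
gripper_force: 2.9
```

```bash
python3 st.py
```

```text
11.9 [ 0.4958 -0.1192  0.0375] [-1.6  1.8  5.7]
wrist [325. 268.] 1173 [ 0.4949 -0.1053  0.0688] q~ 0.185
```

>>> drive_tool:
  rows:
    - [[0.06,-0.01,0,0,0,0],[0.08,-0.01,0,0,0,0],[0.08,-0.01,0,0,0,0],[0.08,0,0,0,0,0],[0,0,0,0,0,0]]

```text
time_s: 12.5
eef_pos: [0.4938, -0.1101, 0.0376]
ee_rot: [[-0.157, 0.988, 0.001], [0.988, 0.157, -0.0], [-0.0, 0.001, -1.0]]
ft_force: [2.1, 1.3, 5.4]
gripper_width: 0.0
gripper_force: 2.3
```

```bash
python3 st.py
```

```text
12.5 [ 0.4938 -0.1101  0.0376] [2.1 1.3 5.4]
wrist [328. 268.] 1204 [ 0.4937 -0.0965  0.0688] q~ 0.132
wrist [312. 251.] 27 [ 0.4864 -0.0904  0.0683] q~ 0.095
wrist [303. 252.] 22 [ 0.4832 -0.0912  0.0685] q~ 0.098
wrist [301. 263.] 24 [ 0.4827 -0.0964  0.0683] q~ 0.127
```

The stud rides along with the finger and stays pressed. Continuing.

>>> drive_tool:
  rows:
    - [[0.08,0.02,0,0,0,0],[0.1,0.02,0,0,0,0],[0.1,0.02,0,0,0,0],[0.1,0.02,0,0,0,0],[0.1,0.02,0,0,0,0],[0.1,0.02,0,0,0,0],[0,0,0,0,0,0]]

```text
time_s: 13.3
eef_pos: [0.4931, -0.0924, 0.0371]
ee_rot: [[-0.157, 0.988, -0.002], [0.988, 0.157, 0.0], [0.0, -0.002, -1.0]]
ft_force: [-2.9, -0.3, 8.7]
gripper_width: -0.002
gripper_force: 4.3
```

```bash
python3 st.py
```

```text
13.3 [ 0.4931 -0.0924  0.0371] [-2.9 -0.3  8.7]
wrist [334. 269.] 700 [ 0.4952 -0.0785  0.0687] q~ 0.025
wrist [314. 264.] 22 [ 0.4873 -0.0778  0.0684] q~ 0.022
wrist [311. 284.] 180 [ 0.4869 -0.0825  0.0781] q~ 0.05
```

>>> drive_tool:
  rows:
    - [[0.1,0.02,0,0,0,0],[0.1,0.02,0,0,0,0],[0.1,0.02,0,0,0,0],[0.1,0.02,0,0,0,0],[0.1,0.02,0,0,0,0],[0.1,0.02,0,0,0,0],[0,0,0,0,0,0]]

```text
time_s: 14.1
eef_pos: [0.4947, -0.0754, 0.0376]
ee_rot: [[-0.156, 0.988, -0.0], [0.988, 0.156, -0.002], [-0.002, -0.001, -1.0]]
ft_force: [-0.5, -3.2, 7.2]
gripper_width: -0.003
gripper_force: 3.7
```

```bash
python3 st.py
```

```text
14.1 [ 0.4947 -0.0754  0.0376] [-0.5 -3.2  7.2]
wrist [331. 282.] 221 [ 0.4959 -0.0642  0.0761] q~ -0.061
wrist [311. 283.] 193 [ 0.4885 -0.0654  0.0774] q~ -0.049
```

The drag force has reversed, so the handle is at its open stop. Lifting off.

>>> drive_tool:
  rows:
    - [[0,0,-0.2,0,0,0],[0,0,-0.4,0,0,0],[0,0,-1,0,0,0],[0,0,-1,0,0,0],[0,0,-1,0,0,0],[0.7,0,-0.5,0,0,0],[0.7,0,0,0,0,0],[0,0,0,0,0,0]]

```text
time_s: 15.0
eef_pos: [0.4879, -0.031, 0.1612]
ee_rot: [[-0.158, 0.987, 0.0], [0.987, 0.158, 0.001], [0.001, 0.0, -1.0]]
ft_force: [1.3, 0.0, -0.0]
gripper_width: -0.0
gripper_force: 0.0
```

```bash
python3 st.py
python3 - <<'E'
from h import *
a=[]
p,d=env.capture("side"); a.append(cv2.resize(p[220:360,225:385],(400,350),interpolation=cv2.INTER_CUBIC))
p,d=env.capture("scene"); a.append(cv2.resize(p[170:310,220:380],(400,350),interpolation=cv2.INTER_CUBIC))
cv2.imwrite("pics/s5.png",np.hstack(a)[:,:,::-1])
E
```

```text
15.0 [ 0.4879 -0.031   0.1612] [ 1.3  0.  -0. ]
side [240. 302.] 126 [ 0.4907 -0.0755  0.0789] q~ 0.008
wrist [316. 274.] 302 [ 0.4886 -0.0645  0.0766] q~ -0.054
```

View pics/s5.png

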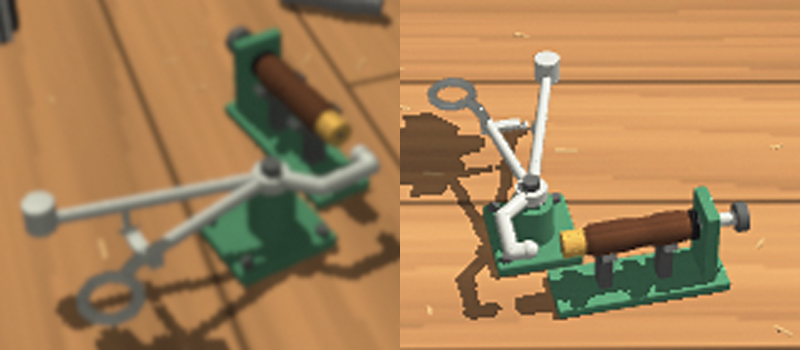

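The handles are back in the open position (stud at (240,302), the same as at the start). The ferrule is flush against the shoulder and the blank lies in the cradle against the stop. Handing in.

```bash
python3 -c "
from bench import env
print(env.sign_off())"
```

```text
the job is handed in; nothing more can be done
None
```

I seated the ferrule with the press (about 18 N peak push), saw the ratchet hold the handles shut with the fingers off, freed it by the stud and guided the handles fully open; the job is handed in at about 15 s, but the hand-in returned no verdict.

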